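# Walk the airer slat end over end onto the layout card

## Robot

A 6-joint arm with a two-finger parallel gripper is mounted at the origin on the work surface. World frame = base frame: x ahead of the robot, y to its left, z up, the work surface at z = 0. Lengths are in m, angles in degrees, forces in N, time in s.
With the tool pointing down it reaches from about 0.275 to 0.725 m from the base axis. Payload 15.9 kg.
Tool frame: the origin (TCP) lies at the very end of the fingers, on their centre line; the grasp point (between the pads) lies 19 mm behind it (env.grasp_offset is the distance from the TCP to the grasp point, in m); z points along the fingers, y is the direction in which the jaws open and shut (so a half turn about z gives the same grasp; the last joint's range is limited). The gripper opens to 85 mm and grips with 20 to 120 N. Pads are 22 mm wide; open, the fingers measure 114 mm over their backs; the gripper's body (76 mm by 85 mm) begins 54 mm behind the grasp point. The pads swing forward as they close: fully open they stand 13 mm farther back than shut.
Start: joints at [-63.541, 12.198, -1.971, 75.831, 0, 90], TCP at [0.223, -0.448, 0.231] pointing down, gripper open.
Joint ranges: [-170.91, 170.91], [-42.67, 98.43], [-65.05, 77.54], [-120.47, 116.71], [-90, 82.35], [-180, 180]. Speed limits (degrees/s): [108.29, 108.29, 136.94, 147.25, 180, 180].

## Interface

Orientations are given as a 3x3 rotation matrix whose columns are the frame's x, y, z axes.
In Python, from plant import env gives the robot as it stands.
- The arm moves only by the tool jog_arm, never from a script. Its argument "motion" is a list of rows, each a list of 5 numbers: the closure, from -1 (fully open) to 1 (shut), then the shift along the tool's x, y, z in cm, then the turn about the tool's z in degrees. In form: [[fingers, tx, ty, tz, spin], ...]. A call has 1 to 5 rows; each row shifts and turns the commanded pose from where the row before left it, along the tool's axes as they then stand; what a row does not reach is not made up. A row lasts 1/10 s, in which the tool goes at most 50 mm and 8.59 degrees, less where a joint would pass 70% of its speed; a pose out of reach is approached as far as the arm can. A call with a gripper value outside its range is refused whole. The fingers move at their own pace and stop on an object; the grip force is fixed at half the most. Time passes only in rows, so rows that do not move let the fingers close. It gives the time, the measured TCP pose, the force and the opening at its end, in the units of the state.
- env.read_state(): the state, without advancing time (a new reading comes with each control period).
- env.snapshot(name): name is "scene" or "top" or "wrist"; returns (picture, depth): 480x640x3 uint8, blue, green, red; 480x640 float32, m along the optical axis (not along the pixel's ray), 0 where there is no reading.
- env.calibration(name): a dict with "fx", "fy", "cx", "cy" (pixels), "world_from_camera" (4x4, takes a point from camera to world coordinates). Camera axes: x right, y down, z forward; pixel columns grow to the right and rows downward; lengths in m; the calibration is good to about 2 mm. A picture is of the moment at which its call begins: read the wrist's pose just before it. calibration takes no time and is no camera call; for the wrist camera it gives the pose at the moment of the call.
- env.job_done(): hands the job in, once; it reports no verdict.
The state is a dict: "time": time; "qpos": joint angles; "dq": joint speeds; "joint_efforts": joint torques, N m; "tool_pos": TCP position; "eef_rot": TCP orientation; "wrist_force": force on the tool from outside, world axes, zero at the start; "ft_torque": the same for the moment, N m; "opening": finger opening in m.
Only numpy, scipy, OpenCV 4.12 (cv2) and the standard library are available. Lean on these libraries where they do the work, as an engineer would, in place of code of your own. Each camera call takes 0.05 s, during which the arm holds its last target. There are 200 camera calls.

## Task

Lay out the drying-rack repair set on the cardboard layout card: walk the wooden slat end over end in two turns, standing it up where it lies on the end nearer the card and laying it down beyond, then standing it on its other end and laying it down on edge inside its long outline, without ever lifting the whole slat clear of the shelf. The tape dispenser left lying about on the card belongs upright inside its own outline, centred, with its cutter nose towards the outline's small square. Leave everything else where it is and let go of it all.

Things in the scene. Friction and masses are not known exactly. Their poses are not given: they have to be found in the camera images.
- slat_mid (a point): Centre of the wooden slat: a loose bar 180 mm long, 20 mm thick, 38 mm high as it lies on its narrow edge, 0.15 to 0.24 kg, with square ends on which it can stand. y runs along it, x across the 20 mm thickness (level), z up at the start; 19 mm above the shelf when lying. It lies roughly crosswise to the robot on one side (left or right), the card on the other.
- slat: The same slat; origin at the centre of the edge that is underneath at the start, 19 mm from slat_mid; same axes.
- slat_end1 (a point): Middle of the slat at one end's rivet: 71 mm from slat_mid along +y, 19 mm from that end face and from both edges. The steel rivet's domed heads stand 4 mm proud of the side faces (28 mm over the heads, along x); pinched lightly across the heads (about 20 N) the slat swings about them; a hard grip stiffens that. Half a turn over its square end without slipping moves this point on by 38 mm.
- slat_end2 (a point): The same at the other end, along the slat's -y.
- card_slat (a point): Centre of the slat's outline on the layout card, at shelf height. The card is a flat fixed cardboard sheet, 265 mm (its x) by 250 mm (its y), under 1.5 mm thick and no obstacle, with black outlines. The slat's is 200 mm along the card's y by 48 mm. x points roughly away from the robot.
- card_end1 (a point): Where one end rivet of the slat belongs (seen from above): 71 mm from card_slat along the card's +y. Either end of the slat may lie here.
- card_end2 (a point): Where the slat's other end rivet belongs: 71 mm from card_slat along the card's -y.
- card_disp (a point): Where the dispenser's drum centre belongs: on the card 100 mm from the slat outline's axis along the card's +x and 22 mm towards -y. The dispenser's outline is 108 by 44 mm, long side along y.
- card_nose (a point): Where the point disp_nose belongs: 58 mm from card_disp along the card's +y. The small square (18 mm) drawn across the outline's short end starts 11 mm farther on and shows the nose end.
- disp_drum (a point): Centre of the round drum (50 mm across) of a small steel tape dispenser shell, 27 mm above the shelf when upright; grasp here across the shell's x, 28 mm wide. The whole is 85 mm long, 28 wide, 52 high, about 0.16 kg. y points from drum to cutter nose, z up. It starts upright on the card, on or beside the slat's outline.
- disp_nose (a point): The dispenser's nose, 58 mm from disp_drum along its +y, same height.
- pin1: Wooden clothespin (bystander), 72 mm long (its y), 14 mm wide, 10 mm high, lying in its small outline on the card on the side nearer the robot (card x = -88 mm, y = 50 mm). Origin under its middle.
- pin2: Wooden clothespin (bystander) like pin1, at card x = -88 mm, y = -50 mm.
- pin3: Wooden clothespin (bystander) lying beside the slat's start, on the side nearer the robot, roughly 90 mm from its axis.
- pin4: Wooden clothespin (bystander) lying beside the slat's start on the far side, roughly 95 mm from its axis.
- tumbler: Clear glass tumbler (bystander), 68 mm in diameter, 95 mm high, standing beyond the middle of the slat's way. Origin at its underside.
- tin: Low round tin (bystander), 68 mm in diameter, 40 mm high, at the far edge. Origin at its underside.
Things that resemble listed ones, but are neither listed nor needed, are in the scene too. What is shaped like the part that bears disp_drum but green or purple is not meant.

How it is judged (in metres and radians):
On the way, in this order (a step that is already met when the one before it is completed fails the run):
1. the slat stands on one end, that end still close to where it started (within 80 mm) (((angle between slat's own y axis and vertical above 2.84 rad and height (world z) of slat_end1 below 0.03 m and distance of slat_end1 from where it was at the start of the episode below 0.08 m) or (angle between slat's own y axis and vertical below 0.3 rad and height (world z) of slat_end2 below 0.03 m and distance of slat_end2 from where it was at the start of the episode below 0.08 m))), for 0.1 s.
2. the slat has gone over that end and lies turned over on the shelf, its first underside now on top (angle between slat's own z axis and vertical above 2.9 rad and height (world z) of each of slat_end1, slat_end2 below 0.03 m), for 0.2 s.
3. the slat stands on its other end, the one that went over in the first turn (over 150 mm from where that end started) (((angle between slat's own y axis and vertical above 2.84 rad and height (world z) of slat_end1 below 0.03 m and distance of slat_end1 from where it was at the start of the episode above 0.15 m) or (angle between slat's own y axis and vertical below 0.3 rad and height (world z) of slat_end2 below 0.03 m and distance of slat_end2 from where it was at the start of the episode above 0.15 m))), for 0.1 s.
At the end, for the whole second after the job is handed in: The slat lies on edge in its outline on the card, each end rivet within 15 mm of its place (either way round), at rest; the dispenser stands upright in its outline, drum centre within 13 mm and nose within 16 mm of their places (((horizontal distance between slat_end1 and card_end1 below 0.015 m and horizontal distance between slat_end2 and card_end2 below 0.015 m) or (horizontal distance between slat_end1 and card_end2 below 0.015 m and horizontal distance between slat_end2 and card_end1 below 0.015 m)) and height (world z) of each of slat_end1, slat_end2 below 0.026 m and (angle between slat's own z axis and vertical below 0.15 rad or angle between slat's own z axis and vertical above 2.99 rad) and horizontal distance between disp_drum and card_disp below 0.013 m and horizontal distance between disp_nose and card_nose below 0.016 m and height (world z) of each of disp_drum, disp_nose below 0.034 m and height (world z) of disp_nose above 0.02 m and linear speed of slat below 0.02 m/s); the robot touches nothing.
It fails at once if the whole slat lifted clear of the shelf (both end rivets above 45 mm; 19 mm when lying, 27 mm on a corner) (height (world z) of each of slat_end1, slat_end2 above 0.045 m).
It fails at once if a bystander (clothespin, tumbler, tin) shifted by more than 20 mm (distance of any of pin1, pin2, pin3, pin4, tumbler, tin from where it was at the start of the episode above 0.02 m).
It fails at once if the tumbler tipped (angle between tumbler's own z axis and vertical above 0.3 rad).
It also fails if it takes over 72 s, if anything falls off the work surface, if the arm or the gripper's body presses on something with over 40 N, if the wrist force passes 120 N, or if a joint passes its speed limit or range.

## Working session

There is one attempt and no reset: what is moved stays moved. The work goes in short steps, Python scripts to look and compute and a tool call to move; the robot and the scene stay as the last step left them, time stands still between calls to the robot, and variables do not carry over. Pictures are saved under pics/ and viewed, about 8 in all and at most 12, crops included, and the job is handed in when it is done.

Besides the shell and the picture viewer there is one more tool, called after ">>>" as a command line: name --pt "numbers of a row" for each row, then --argument value for the rest. jog_arm: Moves the arm, as the interface text tells. Its arguments: {"type":"object","properties":{"motion":{"type":"array"}},"required":["motion"]}

```bash
ls; mkdir -p pics; cat > h.py <<'E'
import numpy as np, cv2
from plant import env
def ray(c,u,v,z):
    T=np.array(c["world_from_camera"]);d=T[:3,:3]@np.array([(u-c["cx"])/c["fx"],(v-c["cy"])/c["fy"],1.]);o=T[:3,3]
    return o+d*(z-o[2])/d[2]
def proj(c,p):
    T=np.linalg.inv(np.array(c["world_from_camera"]));q=T[:3,:3]@np.array(p)+T[:3,3]
    return c["fx"]*q[0]/q[2]+c["cx"],c["fy"]*q[1]/q[2]+c["cy"]
def cloud(c,d):
    v,u=np.mgrid[:480,:640];T=np.array(c["world_from_camera"])
    P=np.stack([(u-c["cx"])/c["fx"]*d,(v-c["cy"])/c["fy"]*d,d],-1)
    return P@T[:3,:3].T+T[:3,3]
def st():
    s=env.read_state();print(round(s["time"],2),np.round(s["tool_pos"],4),np.round(s["eef_rot"],3).tolist(),np.round(s["wrist_force"],1),np.round(s["opening"],4),np.round(s["qpos"],1))
E
python3 - <<'E'
from h import *
st();print(env.grasp_offset)
for n in ("scene","top"):
    p,d=env.snapshot(n);c=env.calibration(n);cv2.imwrite(f"pics/{n}0.png",p);np.save(n+"0.npy",d)
    print(n,{k:np.round(v,3).tolist() for k,v in c.items()})
E
```

```text
pics
0.0 [ 0.2226 -0.4473  0.2308] [[0.895, 0.446, -0.001], [0.446, -0.895, 0.001], [-0.0, -0.001, -1.0]] [0.6 0.8 0.2] 0.0856 [-63.5  12.2  -2.   75.8  -0.   90. ]
0.0187
scene {'fx': 547.565, 'fy': 547.565, 'cx': 322.451, 'cy': 234.96, 'world_from_camera': [[-0.451, 0.582, -0.677, 1.221], [0.893, 0.305, -0.332, 0.345], [0.013, -0.753, -0.657, 0.718], [0.0, 0.0, 0.0, 1.0]]}
top {'fx': 484.602, 'fy': 484.602, 'cx': 317.235, 'cy': 233.727, 'world_from_camera': [[0.025, -0.986, 0.162, 0.383], [-1.0, -0.027, -0.01, 0.021], [0.015, -0.162, -0.987, 1.161], [0.0, 0.0, 0.0, 1.0]]}
```

View pics/top0.png

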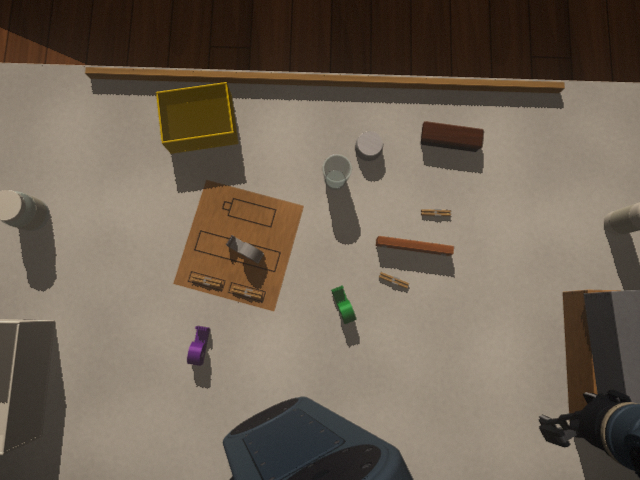

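View pics/scene0.png

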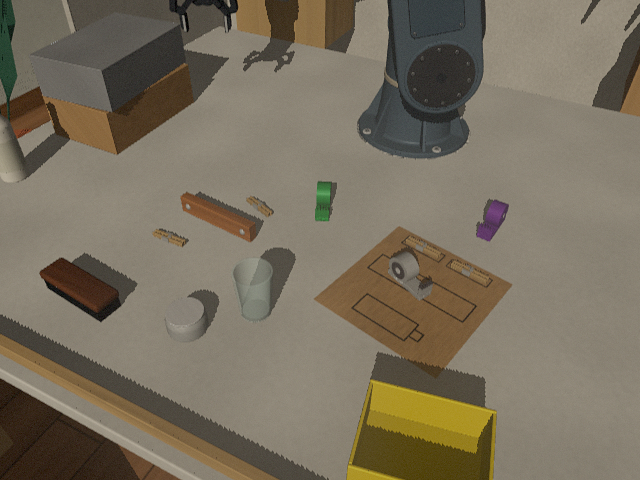

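The top view shows the slat at (377–453, 238–254), the card centred near (239,245), with the dispenser outline at (253,212) and its square at (227,206). The steel dispenser is at (245,248), across the slat outline. The tumbler is at (336,170), pin3 at (393,281) and pin4 at (436,213).

```bash
python3 - <<'E'
from h import *
p=cv2.imread("pics/top0.png");d=np.load("top0.npy");c=env.calibration("top");P=cloud(c,d)
hsv=cv2.cvtColor(p,cv2.COLOR_BGR2HSV)
def rect(u0,v0,u1,v1,cond,z,name):
    m=np.zeros((480,640),np.uint8);m[v0:v1,u0:u1]=255;m&=(cond.astype(np.uint8)*255)
    cs,_=cv2.findContours(m,cv2.RETR_EXTERNAL,cv2.CHAIN_APPROX_NONE);k=max(cs,key=cv2.contourArea)
    w=np.array([ray(c,*q[0],z)[:2] for q in k],np.float32)*1000
    r=cv2.minAreaRect(w);b=cv2.boxPoints(r);print(name,np.round(r[0],1),np.round(r[1],1),round(r[2],1),np.round(b).tolist());return r
H,S,V=hsv[...,0].astype(int),hsv[...,1].astype(int),hsv[...,2].astype(int)
Z=P[...,2]
rect(365,225,465,265,(S>110)&(Z>.030),.038,"slat top")
rect(365,225,465,265,(S>110)&(Z>.010),.019,"slat all")
rect(170,175,310,315,(S>90),.001,"card")
rect(410,200,460,225,(S>90),.010,"pin4");rect(375,265,415,295,(S>90),.010,"pin3")
# dispenser points
m=np.zeros((480,640),bool);m[225:275,215:275]=1
for lo,hi in((.012,.03),(.035,.07)):
  mm=m&(Z>lo)&(Z<hi);print("disp",lo,mm.sum(),np.round(P[mm].mean(0),4))
mm=m&(Z>.012)
w=(P[mm][:,:2]*1000).astype(np.float32);r=cv2.minAreaRect(w);print(r,cv2.boxPoints(r).round().tolist(), P[mm][:,2].max())
for n,b in(("tumbler",(318,145,355,190)),("tin",(352,128,388,162))):
  mm=np.zeros((480,640),bool);mm[b[1]:b[3],b[0]:b[2]]=1;mm&=Z>.02;q=P[mm];print(n,mm.sum(),np.round(q.min(0),3),np.round(q.max(0),3),q.mean(0).round(3))
big=cv2.resize(p[170:330,165:325],None,fx=3.7,fy=3.7,interpolation=cv2.INTER_CUBIC);cv2.imwrite("pics/crop1.png",big)
E
```

```text
slat top [ 548.  -221.5] [179.3  21. ] 83.8 [[528.0, -309.0], [549.0, -312.0], [568.0, -133.0], [547.0, -131.0]]
slat all [ 549.4 -224.3] [184.7  24.3] 83.6 [[527.0, -315.0], [551.0, -317.0], [572.0, -134.0], [548.0, -131.0]]
card [543.8 196.1] [249.7 265.3] 76.3 [[385.0, 106.0], [643.0, 43.0], [702.0, 286.0], [444.0, 349.0]]
pin4 [ 633.5 -277.7] [14.9 71.1] 1.6 [[625.0, -242.0], [627.0, -313.0], [642.0, -313.0], [640.0, -242.0]]
pin3 [ 466.3 -175.4] [71.2 14.7] 69.6 [[447.0, -206.0], [461.0, -211.0], [486.0, -145.0], [472.0, -139.0]]
disp 0.012 53 [0.5391 0.1986 0.0215]
disp 0.035 246 [0.5206 0.1626 0.0465]
((478.1789245605469, 111.27799224853516), (259.2223205566406, 41.00904846191406), 52.62055969238281) [[383.0, 21.0], [416.0, -4.0], [573.0, 202.0], [541.0, 227.0]] 1.161065389252374
tumbler 592 [ 0.383 -0.064  0.02 ] [0.746 0.021 1.161] [ 0.715 -0.032  0.073]
tin 606 [ 0.383 -0.145  0.02 ] [0.826 0.021 1.161] [ 0.787 -0.11   0.047]
```

View pics/crop1.png

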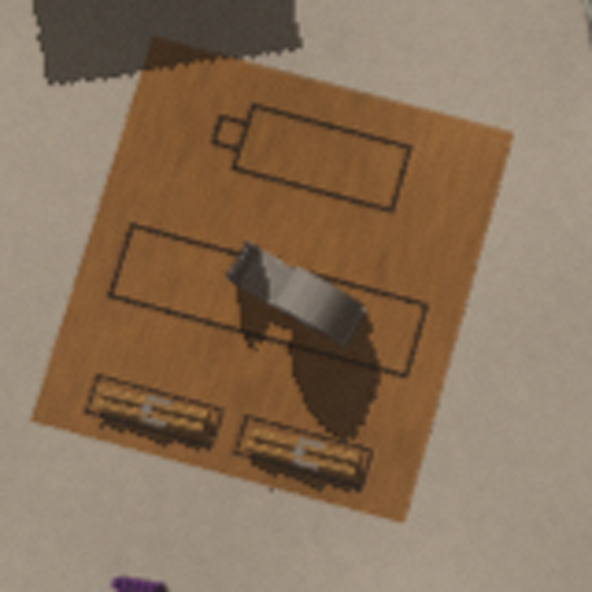

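```bash
python3 - <<'E'
from h import *
d=np.load("top0.npy");c=env.calibration("top");P=cloud(c,d);Z=P[...,2]
f=lambda U,V:ray(c,(U+.5)/3.7-.5+165,(V+.5)/3.7-.5+170,.001)[:2]*1000
cx=np.array([.972,-.237]);cy=np.array([.237,.972]);cc=np.array([543.8,196.1])
for q in ([(131,225),(427,304),(407,376),(110,296)],[(252,104),(411,146),(393,211),(234,168)]):
    w=np.array([f(*a) for a in q],np.float32);r=cv2.minAreaRect(w);m=w.mean(0);print(np.round(m,1),r[1],r[2],"card",(m-cc)@cx,(m-cc)@cy)
def pts(b,lo,hi):
    m=np.zeros(Z.shape,bool);m[b[1]:b[3],b[0]:b[2]]=1;m&=(Z>lo)&(Z<hi);return P[m]
for lo in(.012,.03,.04,.047):
    q=pts((215,225,275,275),lo,.08);r=cv2.minAreaRect((q[:,:2]*1000).astype(np.float32));print("disp",lo,len(q),np.round(r[0],1),np.round(r[1],1),round(r[2],1),cv2.boxPoints(r).round().tolist(),q[:,2].max())
for n,b in(("tumbler",(318,145,355,190)),("tin",(352,128,388,162))):
    q=pts(b,.02,.12);print(n,q.min(0).round(3),q.max(0).round(3))
E
```

```text
[526.7 200.1] (200.96292114257812, 48.508392333984375) 76.52886199951172 card -17.570864721679644 -0.13822987060545255
[622.5 169.5] (109.59600830078125, 45.03752899169922) 76.54408264160156 card 82.76772368774418 -7.163327709960921
disp 0.012 333 [529.6 180.1] [85.7 28.8] 62.4 [[497.0, 149.0], [523.0, 135.0], [562.0, 211.0], [537.0, 225.0]] 0.0552403545877822
disp 0.03 280 [529.7 179.9] [85.1 28.7] 61.8 [[497.0, 149.0], [522.0, 136.0], [562.0, 211.0], [537.0, 224.0]] 0.0552403545877822
disp 0.04 211 [521.5 164.3] [42.5 28.3] 62.2 [[499.0, 152.0], [524.0, 139.0], [544.0, 177.0], [519.0, 190.0]] 0.0552403545877822
disp 0.047 135 [521.4 163.8] [33.  28.2] 57.3 [[501.0, 158.0], [524.0, 142.0], [542.0, 170.0], [518.0, 185.0]] 0.0552403545877822
tumbler [ 0.678 -0.064  0.02 ] [0.746 0.001 0.099]
tin [ 0.761 -0.145  0.02 ] [ 0.826 -0.08   0.048]
```

>>> jog_arm --pt "-1 3.6 -2.76 0 0" --pt "-1 3.6 -2.76 0 0" --pt "-1 3.6 -2.76 0 0" --pt "-1 3.6 -2.76 0 0" --pt "-1 3.6 -2.76 0 0"

```text
time: 0.6
tool_pos: [0.3226, -0.2422, 0.2312]
eef_rot: [[0.896, 0.445, -0.0], [0.445, -0.896, 0.0], [-0.0, -0.0, -1.0]]
wrist_force: [0.6, -0.7, 0.4]
opening: 0.0852
```

>>> jog_arm --pt "-1 3.6 -2.76 0 0" --pt "-1 3.6 -2.76 0 0" --pt "-1 3.6 -2.76 0 0" --pt "-1 3.6 -2.76 0 0" --pt "-1 3.6 -2.76 0 0"

```text
time: 1.1
tool_pos: [0.4224, -0.0382, 0.2313]
eef_rot: [[0.895, 0.446, 0.0], [0.446, -0.895, -0.0], [0.0, 0.0, -1.0]]
wrist_force: [1.5, -1.2, 0.7]
opening: 0.0852
```

>>> jog_arm --pt "-1 3.6 -2.76 0 0" --pt "-1 3.6 -2.76 0 0" --pt "-1 3.6 -2.76 0 0" --pt "-1 3.6 -2.76 0 0" --pt "-1 3.6 -2.76 0 0"

```text
time: 1.6
tool_pos: [0.5221, 0.1656, 0.231]
eef_rot: [[0.895, 0.446, -0.0], [0.446, -0.895, -0.0], [-0.0, 0.0, -1.0]]
wrist_force: [1.7, -0.5, 0.7]
opening: 0.0852
```

>>> jog_arm --pt "-1 0 0 0 -7.1" --pt "-1 0 0 0 -7.1" --pt "-1 0 0 0 -7.1" --pt "-1 0 0 0 -7.1" --pt "-1 0 0 0 -7.3"

```text
time: 2.1
tool_pos: [0.5216, 0.1636, 0.231]
eef_rot: [[0.462, 0.887, -0.001], [0.887, -0.462, -0.0], [-0.001, -0.0, -1.0]]
wrist_force: [-0.4, 0.1, 1.2]
opening: 0.0854
```

>>> jog_arm --pt "-1 0 0 4.6 0" --pt "-1 0 0 4.6 0" --pt "-1 0 0 4.6 0" --pt "-1 0 0 4.4 0" --pt "-1 0 0 3.8 0"

```text
time: 2.6
tool_pos: [0.5207, 0.1633, 0.0089]
eef_rot: [[0.467, 0.884, -0.001], [0.884, -0.467, -0.0], [-0.001, -0.001, -1.0]]
wrist_force: [0.8, -0.7, -0.2]
opening: 0.0854
```

>>> jog_arm --pt "1 0 0 0 0" --pt "1 0 0 0 0" --pt "1 0 0 0 0" --pt "1 0 0 0 0" --pt "1 0 0 0 0"

```text
time: 3.1
tool_pos: [0.5231, 0.1641, 0.0135]
eef_rot: [[0.467, 0.884, 0.003], [0.884, -0.467, 0.001], [0.003, 0.002, -1.0]]
wrist_force: [-2.3, -0.1, 12.0]
opening: 0.0274
```

>>> jog_arm --pt "1 0 0 -1.2 0" --pt "1 0 0 -1 0" --pt "1 0 0 -1 0" --pt "1 0 0 0 0"

```text
time: 3.5
tool_pos: [0.5228, 0.164, 0.0453]
eef_rot: [[0.467, 0.884, 0.003], [0.884, -0.467, 0.001], [0.002, 0.002, -1.0]]
wrist_force: [0.1, -0.2, -1.9]
opening: 0.0274
```

```bash
python3 - <<'E'
from h import *
st()
p,d=env.snapshot("wrist");c=env.calibration("wrist");cv2.imwrite("pics/w1.png",p);np.save("w1.npy",d)
print({k:np.round(v,3).tolist() for k,v in c.items()});st()
E
```

```text
3.5 [0.5228 0.164  0.0453] [[0.467, 0.884, 0.003], [0.884, -0.467, 0.001], [0.002, 0.002, -1.0]] [ 0.1 -0.2 -1.9] 0.0274 [ 17.4  23.7 -14.   52.1  -0.  135.3]
{'fx': 417.333, 'fy': 417.333, 'cx': 321.212, 'cy': 242.914, 'world_from_camera': [[0.884, -0.442, -0.15, 0.56], [-0.467, -0.837, -0.286, 0.238], [0.001, 0.323, -0.946, 0.186], [0.0, 0.0, 0.0, 1.0]]}
3.55 [0.5224 0.1638 0.0443] [[0.467, 0.884, 0.002], [0.884, -0.467, 0.0], [0.001, 0.001, -1.0]] [-0.3 -0.2 -1.7] 0.0276 [ 17.4  23.7 -14.1  52.1  -0.  135.3]
```

View pics/w1.png

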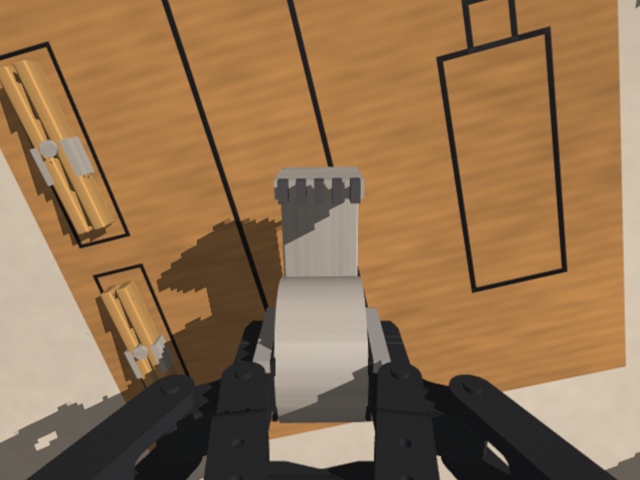

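The wrist view shows the dispenser held at (320,350) with its nose at (320,185), clear of the card. The dispenser outline's corners are at (438,59), (549,29), (566,270) and (474,291).

>>> jog_arm --pt "1 1.24 2.97 0 0" --pt "1 1.24 2.97 0 0" --pt "1 1.24 2.97 0 0" --pt "1 0 0 0 -7.1" --pt "1 0 0 0 -7.1"

```text
time: 4.05
tool_pos: [0.6183, 0.1545, 0.0423]
eef_rot: [[0.232, 0.973, -0.001], [0.973, -0.232, -0.0], [-0.001, -0.001, -1.0]]
wrist_force: [0.7, -0.1, -1.7]
opening: 0.0278
```

```bash
python3 - <<'E'
from h import *
c=dict(fx=417.333,fy=417.333,cx=321.212,cy=242.914,world_from_camera=[[0.884,-0.442,-0.15,0.56],[-0.467,-0.837,-0.286,0.238],[0.001,0.323,-0.946,0.186],[0,0,0,1]])
w=np.array([ray(c,*q,.001)[:2]*1000 for q in[(438,59),(549,29),(566,270),(474,291)]],np.float32)
print(w.round(1),w.mean(0),cv2.minAreaRect(w));st()
E
```

```text
[[609.7 229.9]
 [653.1 219.4]
 [628.  115.1]
 [585.  125.3]] [618.9408  172.40358] ((618.8262939453125, 172.41244506835938), (107.44390869140625, 44.66621780395508), 76.47540283203125)
4.05 [0.6183 0.1545 0.0423] [[0.232, 0.973, -0.001], [0.973, -0.232, -0.0], [-0.001, -0.001, -1.0]] [ 0.7 -0.1 -1.7] 0.0278 [ 14.   33.6   1.8  58.3  -0.  117.4]
```

>>> jog_arm --pt "1 0.16 -0.15 1.5 0" --pt "1 0 0 1.0 0" --pt "1 0 0 0.4 0" --pt "1 0 0 0 0"

```text
time: 4.45
tool_pos: [0.6164, 0.1567, 0.0141]
eef_rot: [[0.236, 0.972, -0.001], [0.972, -0.236, -0.0], [-0.0, -0.001, -1.0]]
wrist_force: [-0.9, 0.5, -1.4]
opening: 0.0274
```

>>> jog_arm --pt "-1 0 0 0 0" --pt "-1 0 0 0 0" --pt "-1 0 0 0 0" --pt "-1 0 0 -3 0" --pt "-1 0 0 -5 0"

```text
time: 4.95
tool_pos: [0.6147, 0.1563, 0.0923]
eef_rot: [[0.236, 0.972, -0.006], [0.972, -0.236, -0.001], [-0.003, -0.005, -1.0]]
wrist_force: [1.4, -0.5, -0.6]
opening: 0.0853
```

>>> jog_arm --pt "-1 0 0 -5 0" --pt "-1 0 0 -2 0"

```text
time: 5.15
tool_pos: [0.6184, 0.1572, 0.1696]
eef_rot: [[0.236, 0.972, 0.006], [0.972, -0.236, 0.002], [0.003, 0.005, -1.0]]
wrist_force: [0.2, 0.7, -0.4]
opening: 0.0853
```

```bash
python3 - <<'E'
from h import *
c=env.calibration("wrist");p,d=env.snapshot("wrist");cv2.imwrite("pics/w2.png",p);st()
P=cloud(c,d);Z=P[...,2]
m=(Z>.035)&(Z<.06)&(P[...,0]>.56)&(P[...,1]>.1)&(P[...,1]<.26)&(d>0);q=P[m]
m2=(Z>.012)&(Z<.06)&(P[...,0]>.56)&(P[...,1]>.1)&(P[...,1]<.26)&(d>0)
for q in(P[m],P[m2]):
  r=cv2.minAreaRect((q[:,:2]*1000).astype(np.float32));print(len(q),r,cv2.boxPoints(r).round().tolist(),q[:,2].max())
E
```

```text
5.2 [0.619  0.1574 0.171 ] [[0.236, 0.972, 0.008], [0.972, -0.236, 0.002], [0.004, 0.007, -1.0]] [ 0.5 -0.1  3.3] 0.0854 [ 14.3  29.4  14.   74.1   0.  117.9]
4929 ((706.45849609375, 199.43199157714844), (247.0550537109375, 53.64949035644531), 24.460853576660156) [[583.0, 173.0], [605.0, 124.0], [830.0, 226.0], [808.0, 275.0]] 0.059984218247524645
7318 ((709.9189453125, 214.70620727539062), (265.1353454589844, 82.7531509399414), 23.389917373657227) [[572.0, 200.0], [605.0, 124.0], [848.0, 229.0], [815.0, 305.0]] 0.059984218247524645
```

View pics/w2.png

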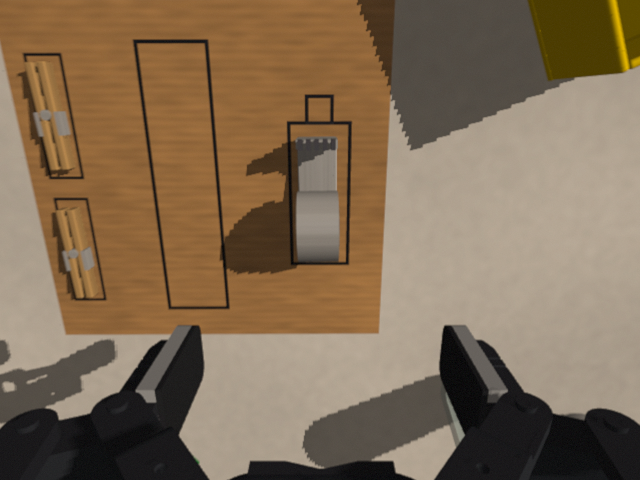

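```bash
python3 - <<'E'
from h import *
c=env.calibration("top");p,d=env.snapshot("top");cv2.imwrite("pics/top1.png",p);P=cloud(c,d)
def go(P,d,t):
    Z=P[...,2]
    for lo in(.012,.04):
        m=(Z>lo)&(Z<.06)&(P[...,0]>.57)&(P[...,0]<.67)&(P[...,1]>.11)&(P[...,1]<.24)&(d>0);q=P[m]
        if len(q): r=cv2.minAreaRect((q[:,:2]*1000).astype(np.float32));print(t,len(q),np.round(r[0],1),np.round(r[1],1),round(r[2],1))
go(P,d,"top")
c=env.calibration("wrist");p,d=env.snapshot("wrist");go(cloud(c,d),d,"wrist")
for n,q in(("slat",[(135,41),(207,41),(228,307),(170,308)]),("disp",[(289,123),(350,122),(348,263),(292,264)])):
    w=np.array([ray(c,*a,.001)[:2]*1000 for a in q],np.float32);print(n,w.mean(0).round(1),cv2.minAreaRect(w))
st()
E
```

```text
wrist 3503 [620.4 175.7] [84.  28.6] 77.2
wrist 2519 [616.4 158.2] [42.5 28.5] 77.0
slat [525.9 202.5] ((525.9586181640625, 202.2994842529297), (199.75076293945312, 48.24168014526367), 76.43500518798828)
disp [621.2 172.3] ((620.9036254882812, 172.30923461914062), (108.35813903808594, 44.587284088134766), 76.7994613647461)
5.3 [0.6177 0.157  0.1657] [[0.236, 0.972, 0.003], [0.972, -0.236, 0.001], [0.001, 0.003, -1.0]] [ 0.3 -0.4 -0.4] 0.0853 [ 14.3  29.6  13.5  73.8  -0.  117.9]
```

The view shows the dispenser inside its outline (outline 289–350 × 122–264), nose towards the square. The drum is about 1.5 mm from its place. Next is the slat.

>>> jog_arm --pt "-1 -4.55 0.31 0 0" --pt "-1 -4.55 0.31 0 0" --pt "-1 -4.55 0.31 0 0" --pt "-1 -4.55 0.31 0 0" --pt "-1 -4.55 0.31 0 0"

```text
time: 5.8
tool_pos: [0.5769, -0.0695, 0.1628]
eef_rot: [[0.236, 0.972, -0.002], [0.972, -0.236, 0.0], [-0.0, -0.002, -1.0]]
wrist_force: [1.6, 0.2, 0.1]
opening: 0.0856
```

>>> jog_arm --pt "-1 -4.55 0.31 0 0" --pt "-1 -4.55 0.31 0 0" --pt "-1 -4.55 0.31 0 0" --pt "-1 -4.55 0.31 0 0" --pt "-1 -4.55 0.31 0 0"

```text
time: 6.3
tool_pos: [0.5384, -0.2942, 0.1628]
eef_rot: [[0.236, 0.972, -0.002], [0.972, -0.236, 0.001], [0.001, -0.002, -1.0]]
wrist_force: [0.9, 0.3, -0.5]
opening: 0.0856
```

>>> jog_arm --pt "-1 0 0 0 -7.3" --pt "-1 0 0 0 0"

```text
time: 6.5
tool_pos: [0.5386, -0.2935, 0.1626]
eef_rot: [[0.11, 0.994, -0.002], [0.994, -0.11, 0.001], [0.001, -0.002, -1.0]]
wrist_force: [0.3, -0.8, 0.7]
opening: 0.0852
```

```bash
python3 - <<'E'
from h import *
st();c=env.calibration("wrist");p,d=env.snapshot("wrist");cv2.imwrite("pics/w3.png",p);P=cloud(c,d);Z=P[...,2];q=P
for lo,hi in((.012,.05),(.034,.05)):
    m=(Z>lo)&(Z<hi)&(P[...,0]>.5)&(P[...,0]<.6)&(P[...,1]>-.33)&(P[...,1]<-.1)&(d>0);q=P[m]
    r=cv2.minAreaRect((q[:,:2]*1000).astype(np.float32));print(len(q),np.round(r[0],1),np.round(r[1],1),round(r[2],1),cv2.boxPoints(r).round(1).tolist(),q[:,2].max())
E
```

```text
6.5 [ 0.5386 -0.2935  0.1626] [[0.11, 0.994, -0.002], [0.994, -0.11, 0.001], [0.001, -0.002, -1.0]] [ 0.3 -0.8  0.7] 0.0852 [-28.6  26.9   8.9  72.1   0.   67.7]
8327 [ 546.2 -231.3] [157.3  26.9] 83.9 [[524.4000244140625, -308.0], [551.0999755859375, -310.8999938964844], [568.0, -154.60000610351562], [541.2000122070312, -151.6999969482422]] 0.039792192846338226
8168 [ 546.  -232.9] [154.   20.1] 83.8 [[527.7000122070312, -308.3999938964844], [547.7000122070312, -310.5], [564.2000122070312, -157.39999389648438], [544.2999877929688, -155.3000030517578]] 0.039792192846338226
```

View pics/w3.png

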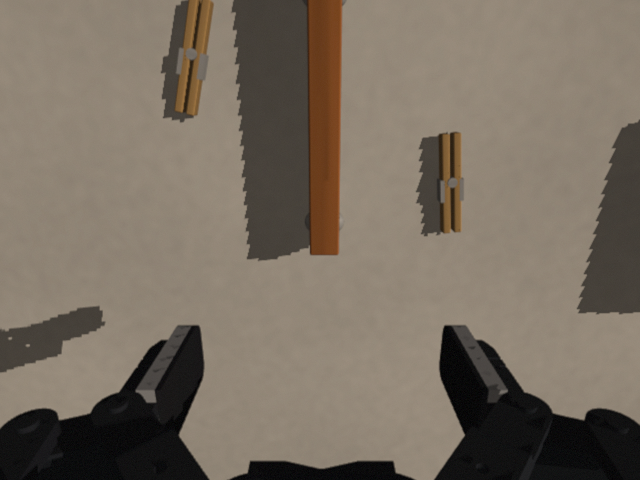

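The wrist view shows the slat from (310,0) to (338,253), with its near rivet at (323,220). Pin3 is at (195,60) and pin4 at (452,183). I'll check fingertip height from the depth I already have.

```bash
python3 - <<'E'
from h import *
c=dict(fx=417.333,fy=417.333,cx=321.212,cy=242.914,world_from_camera=[[0.884,-0.442,-0.15,0.56],[-0.467,-0.837,-0.286,0.238],[0.001,0.323,-0.946,0.186],[0,0,0,1]])
P=cloud(c,np.load("w1.npy"))
for v in range(305,420,8):print(v,[(u,*np.round(P[v,u]*1000).astype(int)) for u in(250,258,264,372,378,384,395)])
c=env.calibration("wrist");p,d=env.snapshot("wrist");P=cloud(c,d);st()
for v in(326,332,340,360):print(v,[(u,*np.round(P[v,u]*1000).astype(int)) for u in(180,190,198,448,456,464)])
E
```

```text
305 [(250, np.int64(483), np.int64(169), np.int64(-2)), (258, np.int64(487), np.int64(167), np.int64(-2)), (264, np.int64(490), np.int64(166), np.int64(0)), (372, np.int64(537), np.int64(140), np.int64(-1)), (378, np.int64(540), np.int64(139), np.int64(-2)), (384, np.int64(543), np.int64(138), np.int64(-1)), (395, np.int64(548), np.int64(136), np.int64(0))]
313 [(250, np.int64(481), np.int64(165), np.int64(-1)), (258, np.int64(485), np.int64(164), np.int64(-1)), (264, np.int64(487), np.int64(162), np.int64(-1)), (372, np.int64(543), np.int64(166), np.int64(53)), (378, np.int64(538), np.int64(135), np.int64(-1)), (384, np.int64(541), np.int64(134), np.int64(-1)), (395, np.int64(546), np.int64(131), np.int64(-2))]
321 [(250, np.int64(479), np.int64(161), np.int64(-1)), (258, np.int64(504), np.int64(181), np.int64(51)), (264, np.int64(509), np.int64(183), np.int64(58)), (372, np.int64(542), np.int64(166), np.int64(58)), (378, np.int64(544), np.int64(165), np.int64(57)), (384, np.int64(545), np.int64(159), np.int64(50)), (395, np.int64(544), np.int64(127), np.int64(-1))]
329 [(250, np.in
[... 5098 characters left out ...]
, (464, np.int64(586), np.int64(-286), np.int64(184))]
340 [(180, np.int64(494), np.int64(-276), np.int64(188)), (190, np.int64(497), np.int64(-277), np.int64(187)), (198, np.int64(497), np.int64(-282), np.int64(180)), (448, np.int64(581), np.int64(-290), np.int64(183)), (456, np.int64(583), np.int64(-287), np.int64(188)), (464, np.int64(585), np.int64(-286), np.int64(189))]
360 [(180, np.int64(497), np.int64(-278), np.int64(197)), (190, np.int64(496), np.int64(-284), np.int64(189)), (198, np.int64(496), np.int64(-289), np.int64(182)), (448, np.int64(581), np.int64(-296), np.int64(185)), (456, np.int64(581), np.int64(-291), np.int64(192)), (464, np.int64(582), np.int64(-287), np.int64(198))]
```

>>> jog_arm --pt "-1 0.15 0.03 4 0" --pt "-1 0 0 4.5 0" --pt "-1 0 0 4.5 0" --pt "-1 0 0 3 0" --pt "-1 0 0 0 0"

```text
time: 7.1
tool_pos: [0.5375, -0.2885, 0.0001]
eef_rot: [[0.111, 0.994, -0.006], [0.994, -0.111, 0.003], [0.003, -0.007, -1.0]]
wrist_force: [1.0, -0.1, 0.7]
opening: 0.0851
```

>>> jog_arm --pt "1 0 0 0 0" --pt "1 0 0 0 0" --pt "1 0 0 0 0" --pt "1 0 0 0 0" --pt "1 0 0 0 0"

```text
time: 7.6
tool_pos: [0.5409, -0.2916, 0.0059]
eef_rot: [[0.111, 0.994, 0.002], [0.994, -0.111, -0.001], [-0.001, 0.002, -1.0]]
wrist_force: [-1.8, 2.3, 13.1]
opening: 0.0242
```

>>> jog_arm --pt "1 0.1 0 -0.8 0" --pt "1 0.15 0 -0.8 0" --pt "1 0.15 0 -0.6 0" --pt "1 0 0 0 0"

```text
time: 8.0
tool_pos: [0.5412, -0.2873, 0.0275]
eef_rot: [[0.11, 0.994, 0.001], [0.994, -0.11, -0.001], [-0.001, 0.001, -1.0]]
wrist_force: [1.0, -1.0, -1.8]
opening: 0.0242
```

```bash
cat >> h.py <<'E'
def slat(c,d,P=None,lim=(.45,.65,-.4,.4),zmax=.3):
    p,_=c,d
E
python3 - <<'E'
from h import *
st();c=env.calibration("wrist");p,d=env.snapshot("wrist");cv2.imwrite("pics/w4.png",p);P=cloud(c,d)
hsv=cv2.cvtColor(p,cv2.COLOR_BGR2HSV);m=(hsv[...,1]>130)&(hsv[...,0]<14)&(d>0)
o=np.array([540.,-291.5])/1000;u=np.array([.11,.994])
q=P[m];s=(q[:,:2]-o)@u;t=(q[:,:2]-o)@np.array([.994,-.11]);k=abs(t)<.012
for a in np.arange(-.03,.17,.02):
    w=q[k&(s>a)&(s<a+.02)];
    if len(w):print(round(a,2),len(w),np.percentile(w[:,2],[5,50,95]).round(4))
E
```

```text
8.0 [ 0.5412 -0.2873  0.0275] [[0.11, 0.994, 0.001], [0.994, -0.11, -0.001], [-0.001, 0.001, -1.0]] [ 1.  -1.  -1.8] 0.0242 [-28.   31.5  -4.1  54.3  -0.   68.4]
-0.03 193 [0.0594 0.0602 0.0609]
-0.01 3289 [0.0579 0.0593 0.0607]
0.01 3859 [0.0557 0.0572 0.0585]
0.03 4241 [0.0536 0.0551 0.0564]
0.05 4760 [0.0515 0.0529 0.0544]
0.07 5343 [0.0493 0.0509 0.0523]
0.09 6030 [0.0472 0.0487 0.0502]
0.11 909 [0.0463 0.0475 0.0486]
```

>>> jog_arm --pt "0.42 0 0 0 0" --pt "0.42 0 0 0 0" --pt "0.42 0 0 0 0"

```text
time: 8.35
tool_pos: [0.5404, -0.2872, 0.026]
eef_rot: [[0.111, 0.994, -0.0], [0.994, -0.111, 0.0], [0.0, -0.0, -1.0]]
wrist_force: [0.4, 0.4, -2.8]
opening: 0.0249
```

>>> jog_arm --pt "0.38 0 0 0 0" --pt "0.38 0 0 0 0" --pt "0.38 0 0 0 0"

```text
time: 8.65
tool_pos: [0.5405, -0.2872, 0.0262]
eef_rot: [[0.11, 0.994, -0.0], [0.994, -0.11, 0.0], [0.0, -0.0, -1.0]]
wrist_force: [0.1, 0.5, -1.6]
opening: 0.0263
```

```bash
cat >> h.py <<'E'
def tilt(o,u,name=None,lo=-.2,hi=.2):
    """profile of slat seen by the wrist camera in the plane (s along u from o, z)"""
    c=env.calibration("wrist");p,d=env.snapshot("wrist");P=cloud(c,d)
    if name:cv2.imwrite(f"pics/{name}.png",p)
    hsv=cv2.cvtColor(p,cv2.COLOR_BGR2HSV);m=(hsv[...,1]>130)&(hsv[...,0]<14)&(d>0)
    o=np.array(o);u=np.array(u);q=P[m];s=(q[:,:2]-o)@u;t=(q[:,:2]-o)@np.array([u[1],-u[0]]);k=(abs(t)<.014)&(s>lo)&(s<hi)
    for a in np.arange(lo,hi,.02):
        w=q[k&(s>a)&(s<a+.02)]
        if len(w)>30:print(round(a+.01,2),len(w),np.percentile(w[:,2],[5,50,95]).round(4))
    S=np.stack([s[k],q[k][:,2]],1);return S
E
python3 - <<'E'
from h import *
st();tilt((.540,-.2915),(.11,.994),"w5")
E
```

```text
8.65 [ 0.5405 -0.2872  0.0262] [[0.11, 0.994, -0.0], [0.994, -0.11, 0.0], [0.0, -0.0, -1.0]] [ 0.1  0.5 -1.6] 0.0263 [-28.   31.6  -4.2  54.2   0.   68.4]
-0.01 1798 [0.058  0.0591 0.0602]
0.01 3627 [0.0555 0.0571 0.0586]
0.03 4040 [0.0529 0.0545 0.0561]
0.05 4475 [0.0504 0.0519 0.0535]
0.07 4957 [0.0478 0.0493 0.0509]
0.09 5464 [0.0451 0.0468 0.0483]
0.11 4020 [0.0432 0.0446 0.046 ]
```

>>> jog_arm --pt "0.37 0.33 0 -1.05 0" --pt "0.37 0.34 0 -1.05 0" --pt "0.37 0.6 0 -1.3 0" --pt "0.37 0.67 0 -1.23 0" --pt "0.37 0 0 0 0"

```text
time: 9.2
tool_pos: [0.544, -0.2675, 0.0751]
eef_rot: [[0.109, 0.994, 0.003], [0.994, -0.109, -0.001], [-0.001, 0.003, -1.0]]
wrist_force: [-0.6, -1.5, -0.9]
opening: 0.0269
```

```bash
python3 - <<'E'
from h import *
st();tilt((.540,-.2915),(.11,.994),"w6")
E
```

```text
9.2 [ 0.544  -0.2675  0.0751] [[0.109, 0.994, 0.003], [0.994, -0.109, -0.001], [-0.001, 0.003, -1.0]] [-0.6 -1.5 -0.9] 0.0269 [-26.2  28.5  -1.7  59.6   0.   70.1]
0.01 812 [0.1102 0.1115 0.1126]
0.03 4453 [0.1012 0.1058 0.1103]
0.05 4223 [0.0914 0.096  0.1006]
0.07 3976 [0.0815 0.0861 0.0906]
0.09 3734 [0.0717 0.0763 0.0808]
0.11 3526 [0.0618 0.0664 0.0709]
0.13 3329 [0.0519 0.0565 0.061 ]
0.15 272 [0.0498 0.0511 0.0523]
```

>>> jog_arm --pt "0.37 0.8 0 -1.15 0" --pt "0.37 0.89 0 -1.11 0" --pt "0.37 1.0 0 -1.0 0" --pt "0.37 1.06 0 -0.94 0" --pt "0.37 1.15 0 -0.82 0"

```text
time: 9.75
tool_pos: [0.5484, -0.2183, 0.1238]
eef_rot: [[0.11, 0.994, 0.0], [0.994, -0.11, -0.0], [-0.0, 0.0, -1.0]]
wrist_force: [0.8, -0.4, -1.8]
opening: 0.0268
```

>>> jog_arm --pt "0.37 1.21 0 -0.73 0" --pt "0.37 1.28 0 -0.6 0" --pt "0.37 1.32 0 -0.51 0" --pt "0.37 1.36 0 -0.37 0" --pt "0.37 0 0 0 0"

```text
time: 10.25
tool_pos: [0.5543, -0.1661, 0.1455]
eef_rot: [[0.109, 0.994, 0.001], [0.994, -0.109, 0.0], [0.0, 0.001, -1.0]]
wrist_force: [0.2, -1.0, 2.2]
opening: 0.0272
```

```bash
python3 - <<'E'
from h import *
st();tilt((.540,-.2915),(.11,.994),"w7",-.1,.3)
p,d=env.snapshot("scene");cv2.imwrite("pics/s1.png",p[120:360,60:380])
E
```

```text
10.25 [ 0.5543 -0.1661  0.1455] [[0.109, 0.994, 0.001], [0.994, -0.109, 0.0], [0.0, 0.001, -1.0]] [ 0.2 -1.   2.2] 0.0272 [-16.7  23.    0.4  67.3   0.   79.6]
0.11 1474 [0.1696 0.1724 0.175 ]
0.13 3301 [0.1751 0.1784 0.1811]
0.15 6123 [0.1224 0.1529 0.1732]
0.17 2654 [0.0646 0.0943 0.1157]
0.19 1172 [0.0175 0.0404 0.0587]
```

View pics/s1.png

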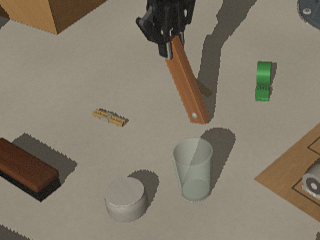

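The scene crop shows the slat leaning at about 70°, held at (178,45), with its foot at (200,118) on the shelf and clear of the tumbler.

>>> jog_arm --pt "0.37 1.39 0 -0.28 0" --pt "0.37 1.41 0 -0.12 0" --pt "0.37 1.41 0 0 0" --pt "0.37 1.3 0 0.05 0" --pt "0.37 0 0 0 0"

```text
time: 10.85
tool_pos: [0.56, -0.1112, 0.1482]
eef_rot: [[0.109, 0.994, -0.0], [0.994, -0.109, 0.0], [0.0, -0.0, -1.0]]
wrist_force: [-0.0, -0.2, -1.0]
opening: 0.0269
```

>>> jog_arm --pt "0.37 0 0 0 0" --pt "0.37 0 0 0 0"

```text
time: 11.05
tool_pos: [0.5598, -0.1133, 0.1482]
eef_rot: [[0.111, 0.994, -0.0], [0.994, -0.111, -0.0], [-0.0, -0.0, -1.0]]
wrist_force: [0.5, -0.2, -0.9]
opening: 0.027
```

```bash
python3 - <<'E'
from h import *
st();tilt((.540,-.2915),(.11,.994),"w8",-.1,.3)
E
```

```text
11.05 [ 0.5598 -0.1133  0.1482] [[0.111, 0.994, -0.0], [0.994, -0.111, -0.0], [-0.0, -0.0, -1.0]] [ 0.5 -0.2 -0.9] 0.027 [-11.4  22.1  -0.5  67.4  -0.   84.9]
0.17 2775 [0.1785 0.1793 0.1801]
0.19 8926 [0.0462 0.1641 0.18  ]
```

The slat is upright: its top is level at 179 mm and its foot is about 38 mm from where that end started. Now I lay it down beyond.

>>> jog_arm --pt "0.37 1.41 0 0.03 0" --pt "0.37 1.41 0 0.03 0" --pt "0.37 1.4 0 0.2 0" --pt "0.37 1.4 0 0.23 0" --pt "0.37 1.35 0 0.42 0"

```text
time: 11.6
tool_pos: [0.5678, -0.0424, 0.1392]
eef_rot: [[0.11, 0.994, 0.0], [0.994, -0.11, 0.0], [0.0, 0.0, -1.0]]
wrist_force: [-0.3, 0.8, 3.5]
opening: 0.0271
```

>>> jog_arm --pt "0.37 1.33 0 0.47 0" --pt "0.37 0 0 0 0"

```text
time: 11.8
tool_pos: [0.5688, -0.0286, 0.1336]
eef_rot: [[0.109, 0.994, -0.001], [0.994, -0.109, 0.001], [0.0, -0.001, -1.0]]
wrist_force: [0.4, 1.7, 3.5]
opening: 0.0269
```

```bash
python3 - <<'E'
from h import *
st();tilt((.540,-.2915),(.11,.994),"w9",-.1,.4)
p,d=env.snapshot("scene");cv2.imwrite("pics/s2.png",p[100:340,60:380])
c=env.calibration("scene");P=cloud(c,d);hsv=cv2.cvtColor(p,cv2.COLOR_BGR2HSV);m=(hsv[...,1]>130)&(hsv[...,0]<14)&(d>0)
q=P[m];o=np.array([.54,-.2915]);u=np.array([.11,.994]);s=(q[:,:2]-o)@u;t=(q[:,:2]-o)@np.array([.994,-.11]);k=(abs(t)<.02)&(s>0)&(s<.38)&(q[:,2]>.004)
for z in np.arange(.005,.2,.02):
    w=s[k&(q[:,2]>z)&(q[:,2]<z+.02)]
    if len(w)>5:print(round(z+.01,3),np.percentile(w,[3,50,97]).round(3))
E
```

```text
11.8 [ 0.5688 -0.0286  0.1336] [[0.109, 0.994, -0.001], [0.994, -0.109, 0.001], [0.0, -0.001, -1.0]] [0.4 1.7 3.5] 0.0269 [-2.9 22.4 -2.3 65.4  0.  93.3]
0.25 576 [0.1711 0.1723 0.1732]
0.27 4760 [0.1604 0.1658 0.1713]
0.29 2188 [0.1542 0.1571 0.16  ]
0.015 [0.172 0.196 0.208]
0.035 [0.176 0.199 0.218]
0.055 [0.188 0.208 0.23 ]
0.075 [0.199 0.219 0.241]
0.095 [0.21  0.234 0.255]
0.115 [0.222 0.241 0.266]
0.135 [0.232 0.242 0.276]
0.155 [0.273 0.279 0.287]
0.175 [0.268 0.272 0.277]
```

>>> jog_arm --pt "0.37 1.27 0 0.64 0" --pt "0.37 1.22 0 0.7 0" --pt "0.37 1.14 0 0.84 0" --pt "0.37 1.08 0 0.9 0" --pt "0.37 0.98 0 1.03 0"

```text
time: 12.4
tool_pos: [0.5752, 0.027, 0.0924]
eef_rot: [[0.11, 0.994, -0.001], [0.994, -0.11, -0.0], [-0.0, -0.001, -1.0]]
wrist_force: [1.8, 0.8, -0.8]
opening: 0.0269
```

>>> jog_arm --pt "0.37 0.9 0 1.08 0" --pt "0.37 0.79 0 1.18 0" --pt "0.37 0.7 0 1.22 0" --pt "0.37 0.57 0 1.3 0" --pt "0.37 0.48 0 1.33 0"

```text
time: 12.9
tool_pos: [0.5791, 0.0605, 0.0312]
eef_rot: [[0.11, 0.994, -0.0], [0.994, -0.11, -0.0], [-0.0, -0.0, -1.0]]
wrist_force: [0.2, -0.2, -1.2]
opening: 0.0271
```

>>> jog_arm --pt "0.37 0.33 0 1.3 0" --pt "0.37 0.24 0 1.2 0" --pt "0.37 0 0 0 0"

```text
time: 13.2
tool_pos: [0.5788, 0.0658, 0.0056]
eef_rot: [[0.11, 0.994, -0.002], [0.994, -0.11, -0.0], [-0.0, -0.002, -1.0]]
wrist_force: [-1.0, -0.2, -1.2]
opening: 0.0272
```

```bash
python3 - <<'E'
from h import *
st()
p,d=env.snapshot("scene")
c=env.calibration("scene");P=cloud(c,d);hsv=cv2.cvtColor(p,cv2.COLOR_BGR2HSV);m=(hsv[...,1]>130)&(hsv[...,0]<14)&(d>0)
q=P[m];o=np.array([.54,-.2915]);u=np.array([.11,.994]);s=(q[:,:2]-o)@u;t=(q[:,:2]-o)@np.array([.994,-.11]);k=(abs(t)<.02)&(s>0)&(s<.42)&(q[:,2]>.004)
for z in np.arange(.17,.42,.02):
    w=q[k&(s>z)&(s<z+.02),2]
    if len(w)>5:print(round(z+.01,3),np.percentile(w,[3,50,97]).round(3))
E
```

```text
13.2 [0.5788 0.0658 0.0056] [[0.11, 0.994, -0.002], [0.994, -0.11, -0.0], [-0.0, -0.002, -1.0]] [-1.  -0.2 -1.2] 0.0272 [  6.5  29.8 -10.7  49.7   0.  102.8]
0.2 [0.005 0.028 0.04 ]
0.22 [0.02  0.038 0.041]
0.24 [0.018 0.035 0.04 ]
0.26 [0.009 0.035 0.041]
0.28 [0.006 0.03  0.041]
0.3 [0.006 0.032 0.041]
0.32 [0.005 0.013 0.034]
0.34 [0.004 0.008 0.013]
0.36 [0.008 0.039 0.041]
0.38 [0.006 0.027 0.041]
```

>>> jog_arm --pt "-0.1 0 0 0 0" --pt "-0.1 0 0 0 0" --pt "-0.1 0 0 0 0"

```text
time: 13.55
tool_pos: [0.5802, 0.0657, 0.008]
eef_rot: [[0.111, 0.994, 0.001], [0.994, -0.111, 0.0], [0.0, 0.001, -1.0]]
wrist_force: [-0.3, -0.1, 0.5]
opening: 0.0467
```

>>> jog_arm --pt "-0.1 -2.4 0 0 0" --pt "-0.1 -2.4 0 0 0" --pt "-0.1 -2.3 0 0 0" --pt "-0.1 0 0 0 0"

```text
time: 13.95
tool_pos: [0.5719, -0.0071, 0.0078]
eef_rot: [[0.113, 0.994, 0.0], [0.994, -0.113, -0.001], [-0.001, 0.001, -1.0]]
wrist_force: [1.1, 0.2, 0.1]
opening: 0.0469
```

>>> jog_arm --pt "1 0 0 0 0" --pt "1 0 0 0 0" --pt "1 0 0 0 0" --pt "1 0 0 0 0"

```text
time: 14.35
tool_pos: [0.5723, -0.0042, 0.0077]
eef_rot: [[0.11, 0.994, 0.001], [0.994, -0.11, -0.0], [-0.0, 0.001, -1.0]]
wrist_force: [-1.1, -0.3, 6.3]
opening: 0.019
```

>>> jog_arm --pt "1 0.34 -1.52 0 0" --pt "1 0.34 -1.52 0 0" --pt "1 0.34 -1.52 0 0" --pt "1 0.34 -1.52 0 0" --pt "1 0.35 -1.52 0 0"

```text
time: 14.85
tool_pos: [0.4985, 0.0213, 0.0077]
eef_rot: [[0.11, 0.994, 0.001], [0.994, -0.11, -0.0], [0.0, 0.001, -1.0]]
wrist_force: [2.5, -1.5, 2.7]
opening: 0.0193
```

>>> jog_arm --pt "1 0.35 -1.52 0 0" --pt "1 0 0 0 3.7" --pt "1 0 0 0 3.6" --pt "1 0 0 0 0"

```text
time: 15.25
tool_pos: [0.4837, 0.0265, 0.0077]
eef_rot: [[0.236, 0.972, 0.0], [0.972, -0.236, 0.001], [0.001, 0.0, -1.0]]
wrist_force: [-0.8, 1.2, 6.5]
opening: 0.019
```

>>> jog_arm --pt "-0.1 0 0 0 0" --pt "-0.1 0 0 0 0" --pt "-0.1 0 0 0 0" --pt "-0.1 0 0 -4 0" --pt "-0.1 -4 0 -4 0"

```text
time: 15.75
tool_pos: [0.4753, -0.0068, 0.0835]
eef_rot: [[0.232, 0.973, -0.001], [0.973, -0.232, 0.001], [0.001, -0.001, -1.0]]
wrist_force: [1.9, -0.9, 1.0]
opening: 0.0468
```

>>> jog_arm --pt "-0.1 -4 0 -4 0" --pt "-0.1 0 0 0 0"

```text
time: 15.95
tool_pos: [0.4684, -0.0459, 0.1222]
eef_rot: [[0.238, 0.971, 0.006], [0.971, -0.238, -0.001], [0.0, 0.006, -1.0]]
wrist_force: [0.3, -0.1, -0.7]
opening: 0.0465
```

```bash
cat >> h.py <<'E'
def lying(name,box,cam="wrist"):
    c=env.calibration(cam);p,d=env.snapshot(cam);cv2.imwrite(f"pics/{name}.png",p);P=cloud(c,d);Z=P[...,2]
    hsv=cv2.cvtColor(p,cv2.COLOR_BGR2HSV)
    m=(Z>.033)&(Z<.045)&(P[...,0]>box[0])&(P[...,0]<box[1])&(P[...,1]>box[2])&(P[...,1]<box[3])&(d>0)&(hsv[...,1]>130)
    q=P[m];r=cv2.minAreaRect((q[:,:2]*1000).astype(np.float32));print(cam,len(q),np.round(r[0],1),np.round(r[1],1),round(r[2],1),cv2.boxPoints(r).round(1).tolist());return p
E
python3 - <<'E'
from h import *
st();lying("w10",(.42,.56,-.12,.2));lying("top2",(.42,.56,-.12,.2),"top")
E
```

```text
15.95 [ 0.4684 -0.0459  0.1222] [[0.238, 0.971, 0.006], [0.971, -0.238, -0.001], [0.0, 0.006, -1.0]] [ 0.3 -0.1 -0.7] 0.0465 [ -5.6  11.4 -19.2  59.1  -0.   98.2]
wrist 10186 [468.9  12.7] [145.3  40.4] 76.1 [[431.8999938964844, -52.900001525878906], [471.1000061035156, -62.599998474121094], [506.0, 78.4000015258789], [466.79998779296875, 88.0999984741211]]
top 309 [495.3  67.8] [90.1 20. ] 76.1 [[474.70001220703125, 26.5], [494.1000061035156, 21.700000762939453], [515.7999877929688, 109.0999984741211], [496.3999938964844, 113.9000015258789]]
```

```bash
python3 - <<'E'
from h import *
st()
p=cv2.imread("pics/top0.png");d=np.load("top0.npy");c=env.calibration("top");P=cloud(c,d);hsv=cv2.cvtColor(p,cv2.COLOR_BGR2HSV)
m=(hsv[...,0]>45)&(hsv[...,0]<80)&(hsv[...,1]>100)&(d>0)&(P[...,2]>.01)&(P[...,2]<.08);q=P[m]
r=cv2.minAreaRect((q[:,:2]*1000).astype(np.float32));print(r,cv2.boxPoints(r).round().tolist())
q=cv2.imread("pics/w10.png");cv2.imwrite("pics/w10b.png",q)
c=env.calibration("wrist");P=cloud(c,env.snapshot("wrist")[1])
E
```

```text
16.05 [ 0.4673 -0.0434  0.1185] [[0.237, 0.971, 0.001], [0.971, -0.237, 0.0], [0.0, 0.001, -1.0]] [-0.3 -0.5 -0.9] 0.047 [ -5.3  11.6 -19.4  58.9   0.   98.4]
((408.7137756347656, -54.097896575927734), (74.78392791748047, 27.050777435302734), 21.57944107055664) [[369.0, -55.0], [379.0, -80.0], [448.0, -53.0], [439.0, -28.0]]
```

View pics/w10.png

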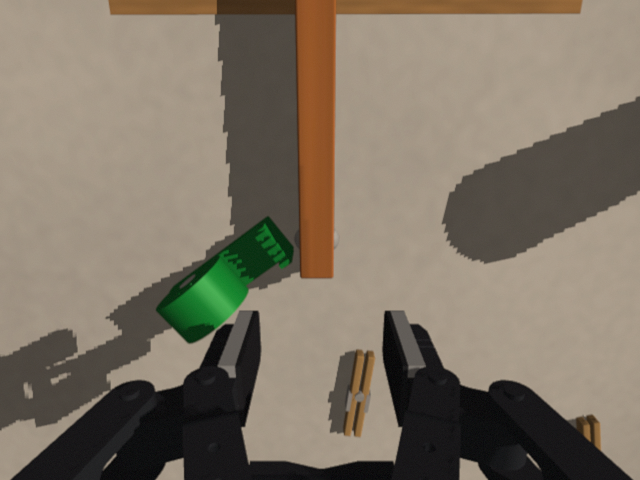

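The wrist view shows the green look-alike's nose at (290,245), right beside the slat's rear rivet at (330,240), so the finger would hit it. I'll slide the slat 40 mm farther along its axis first and take that off at the end.

>>> jog_arm --pt "-0.1 3.6 0 0 0" --pt "-0.1 3.5 -0.05 0 0" --pt "-0.1 0 0 4 0" --pt "-0.1 0 0 4 0" --pt "-0.1 0 0 3.1 0"

```text
time: 16.6
tool_pos: [0.4814, 0.0275, 0.0038]
eef_rot: [[0.234, 0.972, -0.003], [0.972, -0.234, -0.0], [-0.001, -0.003, -1.0]]
wrist_force: [-0.0, 0.4, 0.2]
opening: 0.0469
```

>>> jog_arm --pt "1 0 0 0 0" --pt "1 0 0 0 0" --pt "1 0 0 0 0" --pt "1 0 0 0 0"

```text
time: 17.0
tool_pos: [0.4841, 0.0263, 0.0084]
eef_rot: [[0.236, 0.972, 0.002], [0.972, -0.236, 0.0], [0.001, 0.002, -1.0]]
wrist_force: [-0.1, -0.7, -0.8]
opening: 0.0192
```

>>> jog_arm --pt "1 1.3 0 0 0" --pt "1 1.3 0 0 0" --pt "1 1.4 0 0 0" --pt "1 0 0 0 0"

```text
time: 17.4
tool_pos: [0.4933, 0.0671, 0.0073]
eef_rot: [[0.234, 0.972, 0.001], [0.972, -0.234, 0.0], [0.001, 0.001, -1.0]]
wrist_force: [0.5, 0.1, -2.7]
opening: 0.0195
```

>>> jog_arm --pt "-0.1 0 0 0 0" --pt "-0.1 0 0 0 0" --pt "-0.1 0 0 0 0" --pt "-0.1 0 0 -4 0" --pt "-0.1 -3.6 0 -4 0"

```text
time: 17.9
tool_pos: [0.4847, 0.0338, 0.085]
eef_rot: [[0.233, 0.972, -0.001], [0.972, -0.233, 0.001], [0.0, -0.001, -1.0]]
wrist_force: [2.3, -0.8, -0.2]
opening: 0.0468
```

>>> jog_arm --pt "-0.1 -3.5 0 -3 0" --pt "-0.1 0 0 0 0" --pt "-0.1 0 0 0 0"

```text
time: 18.2
tool_pos: [0.4768, -0.0022, 0.1148]
eef_rot: [[0.238, 0.971, 0.002], [0.971, -0.238, 0.0], [0.0, 0.001, -1.0]]
wrist_force: [0.2, -0.3, -0.6]
opening: 0.047
```

```bash
python3 - <<'E'
from h import *
st();lying("w11",(.46,.56,-.04,.2));lying("top3",(.42,.56,-.12,.2),"top")
E
```

```text
18.2 [ 0.4768 -0.0022  0.1148] [[0.238, 0.971, 0.002], [0.971, -0.238, 0.0], [0.0, 0.001, -1.0]] [ 0.2 -0.3 -0.6] 0.047 [ -0.3  12.6 -18.7  58.6   0.  103.5]
wrist 10922 [488.6  51.4] [146.8  20.1] 76.5 [[461.79998779296875, -17.700000762939453], [481.29998779296875, -22.399999618530273], [515.5, 120.4000015258789], [496.0, 125.0999984741211]]
top 172 [509.4 127.5] [49.9 19.9] 76.1 [[493.70001220703125, 105.69999694824219], [513.0, 100.9000015258789], [525.0, 149.3000030517578], [505.70001220703125, 154.10000610351562]]
```

>>> jog_arm --pt "-0.1 0.05 0 4 0" --pt "-0.1 0 0 4 0" --pt "-0.1 0 0 3.2 0" --pt "-0.1 0 0 0 0"

```text
time: 18.7
tool_pos: [0.476, -0.0001, -0.0005]
eef_rot: [[0.235, 0.972, -0.002], [0.972, -0.235, 0.0], [-0.0, -0.002, -1.0]]
wrist_force: [-0.2, -0.0, 0.8]
opening: 0.0472
```

>>> jog_arm --pt "0.37 0 0 0 0" --pt "0.37 0 0 0 0" --pt "0.37 0 0 0 0" --pt "0.37 0 0 0 0"

```text
time: 19.1
tool_pos: [0.4764, -0.0008, 0.0022]
eef_rot: [[0.236, 0.972, -0.0], [0.972, -0.236, 0.0], [0.0, -0.0, -1.0]]
wrist_force: [-0.3, 0.8, -0.7]
opening: 0.0274
```

>>> jog_arm --pt "0.37 0.2 0 -1.1 0" --pt "0.37 0.2 0 -1.1 0" --pt "0.37 0 0 0 0" --pt "0.37 0 0 0 0"

```text
time: 19.5
tool_pos: [0.478, 0.0029, 0.0248]
eef_rot: [[0.236, 0.972, 0.001], [0.972, -0.236, -0.0], [0.0, 0.001, -1.0]]
wrist_force: [-0.9, -0.5, -1.4]
opening: 0.0272
```

```bash
python3 - <<'E'
from h import *
st();tilt((.476,-.0016),(.236,.972),"w12")
E
```

```text
19.5 [0.478  0.0029 0.0248] [[0.236, 0.972, 0.001], [0.972, -0.236, -0.0], [0.0, 0.001, -1.0]] [-0.9 -0.5 -1.4] 0.0272 [  0.4  17.9 -26.3  45.8  -0.  104. ]
-0.01 2187 [0.061  0.0623 0.0634]
0.01 3944 [0.0581 0.0598 0.0616]
0.03 4294 [0.0552 0.0569 0.0586]
0.05 4722 [0.0521 0.0539 0.0556]
0.07 5180 [0.0492 0.0509 0.0526]
0.09 5756 [0.0461 0.0479 0.0497]
0.11 4197 [0.0438 0.0454 0.0469]
```

>>> jog_arm --pt "0.37 0.3 0 -0.9 0" --pt "0.37 0.35 0 -0.9 0" --pt "0.37 0.58 0 -1.29 0" --pt "0.37 0.69 0 -1.24 0" --pt "0.37 0.8 0 -1.15 0"

```text
time: 20.05
tool_pos: [0.4842, 0.0298, 0.0804]
eef_rot: [[0.236, 0.972, 0.001], [0.972, -0.236, 0.0], [0.0, 0.001, -1.0]]
wrist_force: [0.1, 0.3, -1.3]
opening: 0.0271
```

>>> jog_arm --pt "0.37 0.89 0 -1.11 0" --pt "0.37 1.0 0 -1.0 0" --pt "0.37 1.06 0 -0.94 0" --pt "0.37 0 0 0 0"

```text
time: 20.45
tool_pos: [0.4919, 0.0594, 0.1108]
eef_rot: [[0.235, 0.972, 0.002], [0.972, -0.235, 0.0], [0.001, 0.002, -1.0]]
wrist_force: [0.0, -1.6, 0.7]
opening: 0.0272
```

```bash
python3 - <<'E'
from h import *
st();tilt((.476,-.0016),(.236,.972),"w13")
E
```

```text
20.45 [0.4919 0.0594 0.1108] [[0.235, 0.972, 0.002], [0.972, -0.235, 0.0], [0.001, 0.002, -1.0]] [ 0.  -1.6  0.7] 0.0272 [  6.9  14.8 -16.4  58.6   0.  110.4]
0.03 47 [0.1321 0.1326 0.1335]
0.05 371 [0.1361 0.1457 0.1529]
0.07 5835 [0.1357 0.1451 0.1533]
0.09 4591 [0.1154 0.1252 0.1338]
0.11 3535 [0.0948 0.1046 0.1133]
0.13 2816 [0.0742 0.0839 0.0928]
0.15 2218 [0.0539 0.0635 0.0723]
0.17 1807 [0.0335 0.043  0.0519]
0.19 439 [0.0266 0.0294 0.0323]
```

>>> jog_arm --pt "0.37 1.15 0 -0.82 0" --pt "0.37 1.21 0 -0.73 0" --pt "0.37 1.28 0 -0.6 0" --pt "0.37 1.32 0 -0.51 0" --pt "0.37 1.36 0 -0.37 0"

```text
time: 21.0
tool_pos: [0.5062, 0.1207, 0.1403]
eef_rot: [[0.236, 0.972, 0.0], [0.972, -0.236, 0.0], [0.0, 0.0, -1.0]]
wrist_force: [-0.2, -0.5, -0.2]
opening: 0.027
```

>>> jog_arm --pt "0.37 1.39 0 -0.28 0" --pt "0.37 1.41 0 -0.12 0" --pt "0.37 1.41 0 0 0" --pt "0.37 1.3 0 0.05 0" --pt "0.37 0 0 0 0"

```text
time: 21.5
tool_pos: [0.5191, 0.1745, 0.1431]
eef_rot: [[0.234, 0.972, -0.0], [0.972, -0.234, 0.0], [0.0, -0.0, -1.0]]
wrist_force: [0.7, -0.3, 2.0]
opening: 0.0271
```

>>> jog_arm --pt "0.37 0 0 0 0" --pt "0.37 0 0 0 0"

```text
time: 21.7
tool_pos: [0.5186, 0.1726, 0.1433]
eef_rot: [[0.236, 0.972, -0.0], [0.972, -0.236, -0.0], [-0.0, -0.0, -1.0]]
wrist_force: [-0.2, 0.3, 0.1]
opening: 0.0272
```

```bash
python3 - <<'E'
from h import *
st();tilt((.476,-.0016),(.236,.972),"w14",-.1,.3)
p,d=env.snapshot("scene")
c=env.calibration("scene");P=cloud(c,d);hsv=cv2.cvtColor(p,cv2.COLOR_BGR2HSV);m=(hsv[...,1]>130)&(hsv[...,0]<14)&(d>0)
q=P[m];o=np.array([.476,-.0016]);u=np.array([.236,.972]);s=(q[:,:2]-o)@u;t=(q[:,:2]-o)@np.array([.972,-.236]);k=(abs(t)<.02)&(s>0)&(s<.38)&(q[:,2]>.006)
for z in np.arange(.005,.2,.02):
    w=s[k&(q[:,2]>z)&(q[:,2]<z+.02)]
    if len(w)>5:print(round(z+.01,3),np.percentile(w,[3,50,97]).round(3))
E
```

```text
21.7 [0.5186 0.1726 0.1433] [[0.236, 0.972, -0.0], [0.972, -0.236, -0.0], [-0.0, -0.0, -1.0]] [-0.2  0.3  0.1] 0.0272 [ 18.4  19.4  -5.1  65.4  -0.  122.1]
0.15 262 [0.1784 0.179  0.1797]
0.17 3133 [0.1785 0.1793 0.1802]
0.19 9605 [0.0431 0.1598 0.18  ]
0.015 [0.161 0.187 0.196]
0.035 [0.161 0.183 0.196]
0.055 [0.16  0.181 0.196]
0.075 [0.16  0.182 0.196]
0.095 [0.159 0.18  0.195]
0.115 [0.159 0.181 0.195]
0.135 [0.159 0.187 0.195]
0.155 [0.158 0.193 0.195]
0.175 [0.168 0.191 0.194]
```

Upright on its other end: the sides are vertical and the top is level at 179 mm. Laying down.

>>> jog_arm --pt "0.37 1.41 0 0.03 0" --pt "0.37 1.41 0 0.03 0" --pt "0.37 1.4 0 0.2 0" --pt "0.37 1.4 0 0.23 0" --pt "0.37 1.35 0 0.42 0"

```text
time: 22.3
tool_pos: [0.5356, 0.2422, 0.1341]
eef_rot: [[0.235, 0.972, 0.0], [0.972, -0.235, 0.0], [0.0, 0.0, -1.0]]
wrist_force: [1.2, 0.7, 4.4]
opening: 0.0272
```

>>> jog_arm --pt "0.37 1.33 0 0.47 0" --pt "0.37 1.27 0 0.64 0" --pt "0.37 1.22 0 0.7 0" --pt "0.37 1.14 0 0.84 0" --pt "0.37 1.08 0 0.9 0"

```text
time: 22.8
tool_pos: [0.5495, 0.3002, 0.0978]
eef_rot: [[0.236, 0.972, -0.0], [0.972, -0.236, -0.0], [-0.0, -0.0, -1.0]]
wrist_force: [-1.3, 0.1, -0.7]
opening: 0.0269
```

```bash
python3 - <<'E'
from h import *
st()
p,d=env.snapshot("scene")
c=env.calibration("scene");P=cloud(c,d);hsv=cv2.cvtColor(p,cv2.COLOR_BGR2HSV);m=(hsv[...,1]>130)&(hsv[...,0]<14)&(d>0)
q=P[m];o=np.array([.476,-.0016]);u=np.array([.236,.972]);s=(q[:,:2]-o)@u;t=(q[:,:2]-o)@np.array([.972,-.236]);k=(abs(t)<.02)&(s>0)&(s<.4)&(q[:,2]>.006)
for z in np.arange(.005,.2,.02):
    w=s[k&(q[:,2]>z)&(q[:,2]<z+.02)]
    if len(w)>5:print(round(z+.01,3),np.percentile(w,[3,50,97]).round(3))
E
```

```text
22.8 [0.5495 0.3002 0.0978] [[0.236, 0.972, -0.0], [0.972, -0.236, -0.0], [-0.0, -0.0, -1.0]] [-1.3  0.1 -0.7] 0.0269 [ 28.6  30.1   4.3  64.3  -0.  132.3]
0.015 [0.181 0.198 0.216]
0.035 [0.177 0.21  0.238]
0.055 [0.193 0.225 0.263]
0.075 [0.219 0.249 0.286]
0.095 [0.241 0.268 0.294]
0.115 [0.264 0.29  0.331]
0.135 [0.318 0.322 0.327]
```

>>> jog_arm --pt "0.37 0.98 0 1.03 0" --pt "0.37 0.9 0 1.08 0" --pt "0.37 0.79 0 1.18 0" --pt "0.37 0.7 0 1.22 0" --pt "0.37 0.57 0 1.3 0"

```text
time: 23.35
tool_pos: [0.5588, 0.3382, 0.0395]
eef_rot: [[0.236, 0.972, -0.0], [0.972, -0.236, -0.0], [-0.0, -0.0, -1.0]]
wrist_force: [0.1, 0.2, -1.0]
opening: 0.0273
```

>>> jog_arm --pt "0.37 0.48 0 1.33 0" --pt "0.37 0.33 0 1.3 0" --pt "0.37 0.24 0 1.2 0" --pt "0.37 0 0 0 0"

```text
time: 23.75
tool_pos: [0.5609, 0.3478, 0.0008]
eef_rot: [[0.236, 0.972, -0.001], [0.972, -0.236, -0.001], [-0.001, -0.001, -1.0]]
wrist_force: [0.3, -0.3, -0.5]
opening: 0.0276
```

>>> jog_arm --pt "0.1 0 0 0 0" --pt "0.1 0 0 0 0" --pt "0.1 0 0 0 0"

```text
time: 24.05
tool_pos: [0.5614, 0.3479, 0.0027]
eef_rot: [[0.236, 0.972, 0.0], [0.972, -0.236, 0.0], [0.0, 0.0, -1.0]]
wrist_force: [0.7, 0.7, -0.2]
opening: 0.0383
```

```bash
python3 - <<'E'
from h import *
st();lying("top4",(.46,.62,.05,.36),"top")
p,d=env.snapshot("scene")
c=env.calibration("scene");P=cloud(c,d);hsv=cv2.cvtColor(p,cv2.COLOR_BGR2HSV);m=(hsv[...,1]>130)&(hsv[...,0]<14)&(d>0)
q=P[m];o=np.array([.476,-.0016]);u=np.array([.236,.972]);s=(q[:,:2]-o)@u;t=(q[:,:2]-o)@np.array([.972,-.236]);k=(abs(t)<.03)&(s>0)&(s<.42)&(q[:,2]>.033)&(q[:,2]<.045)
r=cv2.minAreaRect((q[k][:,:2]*1000).astype(np.float32));print(r,cv2.boxPoints(r).round(1).tolist())
E
```

```text
24.05 [0.5614 0.3479 0.0027] [[0.236, 0.972, 0.0], [0.972, -0.236, 0.0], [0.0, 0.0, -1.0]] [ 0.7  0.7 -0.2] 0.0383 [ 31.8  38.    3.4  55.4  -0.  135.4]
top 534 [542.9 263.6] [158.4  20.2] 76.5 [[514.5999755859375, 188.89999389648438], [534.2999877929688, 184.1999969482422], [571.2000122070312, 338.20001220703125], [551.5, 343.0]]
((544.7852172851562, 275.3739318847656), (180.14768981933594, 23.364051818847656), 76.2618408203125) [[512.0, 190.6999969482422], [534.7000122070312, 185.10000610351562], [577.5, 360.1000061035156], [554.7999877929688, 365.6000061035156]]
```

>>> jog_arm --pt "0.1 -2.4 0 0 0" --pt "0.1 -2.4 0 0 0" --pt "0.1 -2.3 0 0 0" --pt "0.1 0 0 -0.3 0"

```text
time: 24.55
tool_pos: [0.5437, 0.2764, 0.0053]
eef_rot: [[0.238, 0.971, -0.001], [0.971, -0.238, -0.001], [-0.001, -0.001, -1.0]]
wrist_force: [1.0, 0.5, 0.2]
opening: 0.0385
```

>>> jog_arm --pt "1 0 0 0 0" --pt "1 0 0 0 0" --pt "1 0 0 0 0" --pt "1 0 0 0 0"

```text
time: 24.95
tool_pos: [0.5452, 0.2795, 0.0062]
eef_rot: [[0.235, 0.972, 0.001], [0.972, -0.235, -0.0], [0.0, 0.001, -1.0]]
wrist_force: [-1.4, -6.7, 12.2]
opening: 0.0194
```

>>> jog_arm --pt "1 -1.5 0 0 0" --pt "1 -1.5 -0.1 0 0" --pt "1 -1.5 0 0 0" --pt "1 -1.5 0 0 0" --pt "1 -1.5 0 0 0"

```text
time: 25.45
tool_pos: [0.527, 0.2075, 0.0062]
eef_rot: [[0.235, 0.972, 0.002], [0.972, -0.235, 0.002], [0.002, 0.002, -1.0]]
wrist_force: [0.9, 4.5, 5.6]
opening: 0.0195
```

>>> jog_arm --pt "1 0 0 0 0" --pt "0 0 0 0 0" --pt "0 0 0 0 0" --pt "0 0 0 0 0"

```text
time: 25.85
tool_pos: [0.5259, 0.2068, 0.0052]
eef_rot: [[0.235, 0.972, -0.0], [0.972, -0.235, 0.0], [0.0, -0.0, -1.0]]
wrist_force: [0.6, -0.5, 0.2]
opening: 0.0423
```

>>> jog_arm --pt "0 0 0 -4 0" --pt "0 0 0 -5 0" --pt "0 -5 0 -5 0" --pt "0 -5 0 -2 0" --pt "0 0 0 0 0"

```text
time: 26.35
tool_pos: [0.5071, 0.1239, 0.1523]
eef_rot: [[0.238, 0.971, 0.004], [0.971, -0.238, 0.0], [0.001, 0.004, -1.0]]
wrist_force: [1.7, 0.6, -0.5]
opening: 0.0431
```

>>> jog_arm --pt "0 -3 0 0 0" --pt "0 0 0 0 0" --pt "0 0 0 0 0"

```text
time: 26.65
tool_pos: [0.4995, 0.0978, 0.1491]
eef_rot: [[0.236, 0.972, -0.0], [0.972, -0.236, 0.0], [0.0, -0.0, -1.0]]
wrist_force: [-0.5, -0.2, 0.9]
opening: 0.0425
```

```bash
python3 - <<'E'
from h import *
st();p=lying("w15",(.46,.60,.08,.34));lying("top5",(.46,.60,.05,.36),"top");c=env.calibration("wrist");st()
print([np.round(proj(c,(*(np.array([.5263,.2013])+a*np.array([.235,.972])+b*np.array([.972,-.235])),.001))) for a in(-.1,.1) for b in (-.024,.024)])
E
```

```text
26.65 [0.4995 0.0978 0.1491] [[0.236, 0.972, -0.0], [0.972, -0.236, 0.0], [0.0, -0.0, -1.0]] [-0.5 -0.2  0.9] 0.0425 [ 11.1  15.  -10.4  64.6   0.  114.7]
wrist 7179 [517.7 172.5] [116.   20.1] 76.5 [[494.3999938964844, 118.5], [514.0, 113.80000305175781], [541.0, 226.60000610351562], [521.5, 231.3000030517578]]
top 0 [0. 0.] [0. 0.] 0.0 [[0.0, 0.0], [0.0, 0.0], [0.0, 0.0], [0.0, 0.0]]
26.75 [0.4996 0.0984 0.1491] [[0.235, 0.972, -0.0], [0.972, -0.235, 0.0], [0.0, -0.0, -1.0]] [ 0.1 -0.7  0.5] 0.0427 [ 11.1  15.  -10.4  64.6   0.  114.7]
[array([291., 214.]), array([358., 214.]), array([ 283., -130.]), array([ 369., -130.])]
```

View pics/w15.png

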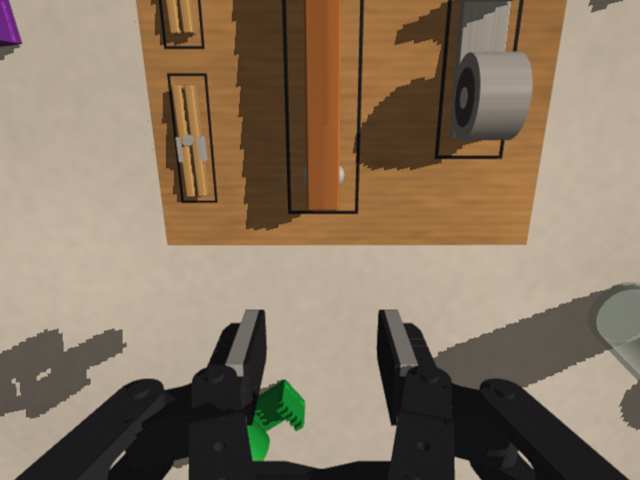

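The view shows the slat lying inside its outline (289–357 wide, near edge at 212), with its near end at (323,208). The dispenser still stands in its outline, and both card pins are in theirs. One last numeric check, then I hand in.

```bash
python3 - <<'E'
from h import *
p,d=env.snapshot("scene");cv2.imwrite("pics/end.png",p);c=env.calibration("scene");P=cloud(c,d);Z=P[...,2]
hsv=cv2.cvtColor(p,cv2.COLOR_BGR2HSV)
def f(n,m):
    q=P[m&(d>0)];r=cv2.minAreaRect((q[:,:2]*1000).astype(np.float32));print(n,len(q),np.round(r[0],1),np.round(r[1],1),round(r[2],1))
X,Y=P[...,0],P[...,1]
f("disp",(X>.57)&(X<.67)&(Y>.11)&(Y<.24)&(Z>.015)&(Z<.06))
f("slat",(X>.48)&(X<.58)&(Y>.08)&(Y<.32)&(Z>.034)&(Z<.045)&(hsv[...,1]>130))
old=cv2.imread("pics/scene0.png")
for n,b in(("pin4",(145,222,192,250)),("pin3",(242,192,278,222)),("tin",(160,290,212,345)),("tumbler",(228,255,276,325)),("pins12",(398,230,498,290))):
    print(n,np.abs(p[b[1]:b[3],b[0]:b[2]].astype(int)-old[b[1]:b[3],b[0]:b[2]]).mean().round(1))
env.job_done();st()
E
```

```text
disp 854 [620.7 174. ] [86.4 31.9] 78.3
slat 943 [526.4 202.6] [179.2  24.3] 76.2
pin4 3.0
pin3 10.3
tin 2.9
tumbler 3.0
pins12 9.4
the job is handed in; nothing more can be done
the job is handed in; nothing more can be done
```

I walked the slat to its outline in two turns and put the dispenser upright in its own outline, nose towards the small square. The job is handed in; no verdict came back. The clock stood at about 27 s of the 72 s.

- **Slat:** it stood on the end nearer the card and was laid down beyond. I then dragged it along the shelf twice. The second drag, 40 mm along its axis, made room for a finger beside the green look-alike. It then stood on its other end and was laid down. It landed 75 mm past its place because I had misjudged the distance per turn, so I dragged it back while it lay.
- **Final position of the slat:** the last checks put its centre about 1–3 mm from the outline's centre, with its angle within about 0.3°.
- **Dispenser:** right after release the wrist camera put the drum about 1.5 mm from its place. The final side-on scene view agrees within about 3 mm and 2° of heading.
- **Bystanders:** pin4, the tin and the tumbler look the same as at the start. The patches around pin3 and the two card pins differed a little more. I put this down to shadows but did not measure those pins. The last picture shows both card pins inside their outlines.
- **Failed check:** the last top-camera measurement of the slat found nothing, probably because the arm was in the way. The final slat figures come from the wrist and scene cameras.

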